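# Clear the exposure unit's sprung lid and hold it at the set loading angle

### The arm

A 7-joint arm with a two-finger parallel gripper is mounted at the origin on the work surface. World frame = base frame: x ahead of the robot, y to its left, z up, the work surface at z = 0. Lengths are in m, angles in rad, forces in N, time in s.
With the tool pointing down it reaches from about 0.425 to 0.925 m from the base axis. Payload 6.8 kg.
Tool frame: the origin (TCP) lies at the very end of the fingers, on their centre line; the grasp point (between the pads) lies 19 mm behind it; z points along the fingers, y is the line along which they close (so a half turn about z gives the same grasp; the last joint's range is limited). The gripper opens to 85 mm and grips with 20 to 120 N. Pads are 22 mm wide; open, the fingers measure 114 mm over their backs; the gripper's body (76 mm by 85 mm) begins 54 mm behind the grasp point. The pads swing forward as they close: fully open they stand 13 mm farther back than shut.
Start: joints at [0.993, 0.477, 0.022, 1.555, -0.011, 1.109, -0.083], TCP at [0.306, -0.602, 0.231] pointing down, gripper open.
Joint ranges: [-2.96, 2.96], [-0.34, 2.1], [-1.41, 1.46], [0.24, 2.44], [-1.37, 4.51], [0.17, 1.92], [-2.96, 2.96]. Speed limits (rad/s): [2.39, 2.39, 3.14, 3.14, 3.14, 3.14, 3.14].

### API

Orientations are given as a rotation vector (axis times angle).
In Python, from bench import r gives the robot as it stands.
- The arm moves only by the tool play_rows, never from a script. Its argument "targets" is text: rows parted by semicolons, each of 5 numbers parted by spaces: the closure, from -1 (fully open) to 1 (shut), then the shift along the tool's x, y, z in m, then the turn about the tool's z in rad. In form: gripper dx dy dz spin; .... A call has 1 to 8 rows; each row is the pose to reach, as a shift and turn from the pose commanded when the call began, along the tool's axes at that moment; what a row does not reach only later rows make up. A row lasts 1/12 s, in which the tool goes at most 41.7 mm and 7.16 degrees, less where a joint would pass 70% of its speed; a pose out of reach is approached as far as the arm can. A call with a gripper value outside its range is refused whole. The fingers move at their own pace and stop on an object; "squeeze" is the grip in N (left out, the last holds). Time passes only in rows, so rows that repeat a pose let the fingers close. It gives the time, the measured TCP pose, the force, the opening and the grip force at its end, in the units of the state.
- r.get_obs(): the state, without advancing time (a new reading comes with each control period).
- r.grab_frame(name): name is "scene" or "top" or "wrist"; returns the picture (384x512x3 uint8, red, green, blue); there is no depth.
- r.camera_info(name): a dict with "fov_y" (degrees; the focal length in pixels is half the picture's height over the tangent of half this angle, whatever the lens; pixels are square), "cx", "cy" (the principal point, pixels), "position" and "rotation" of the camera in the world. Camera axes: x right, y down, z forward; pixel columns grow to the right and rows downward; lengths in m; the calibration is good to about 2 mm. A picture is of the moment at which its call begins: read the wrist's pose just before it. camera_info takes no time and is no camera call; for the wrist camera it gives the pose at the moment of the call.
- r.hand_in(): hands the job in; it is judged then, once.
The state is a dict: "clock": time; "joints": joint angles; "qvel": joint speeds; "tau": joint torques, N m; "tcp_pos": TCP position; "orientation": TCP orientation; "contact_force": force on the tool from outside, world axes, zero at the start; "moment": the same for the moment, N m; "grip_width": finger opening in m; "gripper_force": force on a finger pad.
Only numpy, scipy, OpenCV 4.12 (cv2) and the standard library are available. Lean on these libraries where they do the work, as an engineer would, in place of code of your own. Each camera call takes 0.05 s, during which the arm holds its last target. There are 200 camera calls.

### The job

Clear the three offcuts (wood block, cardboard tube end, paper ball) off the closed lid of the exposure unit and into the waste bin, before you raise the lid. Then lift the sprung lid until the pointer on its side lines up with the index clamp I have set on the quadrant, and hold it steady there so that I can slide the next negative in: finish with your fingers still holding the lid up at that angle, since it falls shut when let go. Leave the index clamp and the other things on the table where they are.

Things in the scene. Friction and masses are not known exactly. Their poses are not given: they have to be found in the camera images.
- case: UV exposure unit: grey box 260 deep (x) by 340 wide (y) by 95 mm high, fixed. Origin: centre of its underside. Own -x: front with timer panel; +x: hinge side. Lid shut, the lid's flat top is 117 mm above the table. On its +y side, 180 mm from the middle, stands a thin aluminium quadrant, radius 124 mm about the hinge line, ticks every 5 degrees, top 190 mm above the table
- lid (a joint): angle of the white lid about its hinge, rad: 0 shut, grows as the front edge rises, at most 1.4. Lid 18 mm thick, 340 mm wide, 0.5 to 0.9 kg. A spring in the hinge pushes it shut (0.72 N m when shut plus 0.6 N m per rad); lid and spring together take 6 to 9 N straight up at the handle to leave shut, 12 to 16 N at 0.7 rad; it falls shut when let go
- lid_handle (a point): middle of the lid's bow handle: rubber-sleeved round bar, 16 mm thick, 96 mm long along y, on two legs 116 mm apart; bar middle 35 mm above the lid's top. Moves and turns with the lid; axes are the lid's: y along the bar, x from front to hinge, z out of the lid's top. From the hinge point the bar lies 220 mm to the front (lid -x) and 57 mm up (lid +z)
- lid_hinge (a point): middle of the hinge line, which runs along the unit's y at the rear top edge of the case: 125 mm behind the case's middle, 95 mm above the table
- index (a joint): angle, rad, at which the index clamp (small steel block with a brass thumbscrew, on the rim of the quadrant) is set: the lid's pointer lines up with it when lid has this same value. Set anew each time between 0.35 and 0.70; must not be moved
- index_mark (a point): outer end of the index clamp, 127 mm from the hinge line on the +y side of the unit; its axes lie as the lid's axes would with the lid at the marked angle
- pointer_tip (a point): tip of the lid's steel pointer, 147 mm from the hinge line, just outside the rim of the quadrant
- wood: pale stretcher-bar offcut lying flat on the lid: block 40 mm (x) by 34 mm (y) by 22 mm high with an 18 mm long, 8 mm thick tongue low down at its +x end (58 mm overall). Origin at mid-height, 9 mm from the block's middle towards the tongue
- tube: cut-off end of a cardboard tube standing on end on the lid: 40 mm outside diameter, 4 mm wall, 40 mm high. Origin at its middle
- paper: hard crumpled paper ball on the lid, about 40 mm across. Origin at its middle, 21 mm above the lid
- bin: open-topped square grey plastic desk waste bin standing on the table beside the unit, 200 by 200 mm, 130 mm high, 5 mm walls, fixed. Origin: centre of its underside. It stands on the left or on the right
- tin: shallow open brass tin with photographs, 150 by 210 mm, 34 mm high, fixed, on the other side of the unit. Not for offcuts
- jar: glass water jar, 82 mm across, 120 mm high. Origin under its middle. Bystander
- tape: roll of tape lying flat, 92 mm across, 24 mm high. Bystander
- sponge: sponge block 70 by 110 by 26 mm. Bystander
- pot: square mesh pot of brushes, 85 mm wide, 100 mm high, the brushes reach 210 mm. Bystander
- stapler: black stapler 150 mm long, 50 mm high. Bystander
- painttube: aluminium paint tube 105 mm long, 20 mm thick. Bystander

How it is judged:
On the way, in this order (a step that is already met when the one before it is completed fails the run):
1. all three offcuts lie in the waste bin while the lid is still shut (x of wood in the frame of bin between -0.095 and 0.095 m and y of wood in the frame of bin between -0.095 and 0.095 m and z of wood in the frame of bin between 0 and 0.118 m and x of tube in the frame of bin between -0.095 and 0.095 m and y of tube in the frame of bin between -0.095 and 0.095 m and z of tube in the frame of bin between 0 and 0.118 m and x of paper in the frame of bin between -0.095 and 0.095 m and y of paper in the frame of bin between -0.095 and 0.095 m and z of paper in the frame of bin between 0 and 0.118 m and value of joint lid below 0.06 rad), for 0.2 s.
2. the fingers hold the lid with its pointer at the index clamp (angle between the x axis of lid_handle and the x axis of index_mark, either way round below 0.06 rad and contact force between lid and the fingers above 1.5 N), for 0.3 s.
At the end, for the whole second after the job is handed in: The lid is held up by the gripper's fingers (contact force above 1.5 N), steady (under 0.08 rad/s), its angle within 0.06 rad (about 3.5 degrees) of the index clamp's; the three offcuts lie at rest in the waste bin, their middles below its rim; the program ends while holding (all of step 2 and velocity of joint lid between -0.08 and 0.08 rad/s and x of wood in the frame of bin between -0.095 and 0.095 m and y of wood in the frame of bin between -0.095 and 0.095 m and z of wood in the frame of bin between 0 and 0.118 m and x of tube in the frame of bin between -0.095 and 0.095 m and y of tube in the frame of bin between -0.095 and 0.095 m and z of tube in the frame of bin between 0 and 0.118 m and x of paper in the frame of bin between -0.095 and 0.095 m and y of paper in the frame of bin between -0.095 and 0.095 m and z of paper in the frame of bin between 0 and 0.118 m and linear speed of each of wood, tube, paper below 0.05 m/s); the arm keeps its last pose, push and grip.
It fails at once if the lid is raised (more than 0.12 rad) while an offcut is not in the bin (value of joint lid above 0.12 rad and not ((x of wood in the frame of bin between -0.095 and 0.095 m and y of wood in the frame of bin between -0.095 and 0.095 m and z of wood in the frame of bin between 0 and 0.118 m) and (x of tube in the frame of bin between -0.095 and 0.095 m and y of tube in the frame of bin between -0.095 and 0.095 m and z of tube in the frame of bin between 0 and 0.118 m) and (x of paper in the frame of bin between -0.095 and 0.095 m and y of paper in the frame of bin between -0.095 and 0.095 m and z of paper in the frame of bin between 0 and 0.118 m))).
It fails at once if the index clamp is shifted (more than 6 mm) (distance of index_mark from where it was at the start of the episode above 0.006 m).
It fails at once if a bystander is shifted more than 30 mm (distance of any of jar, tape, sponge, pot, stapler, painttube from where it was at the start of the episode above 0.03 m).
It also fails if it takes over 72 s, if anything falls off the work surface, if the arm or the gripper's body presses on something with over 40 N, if the wrist force passes 120 N, or if a joint passes its speed limit or range.

## Working session

There is one attempt and no reset: what is moved stays moved. The work goes in short steps, Python scripts to look and compute and a tool call to move; the robot and the scene stay as the last step left them, time stands still between calls to the robot, and variables do not carry over. Pictures are saved under pics/ and viewed, at most 10 in all, crops included, and the job is handed in when it is done.

Besides the shell and the picture viewer there is one more tool, called after "Call:" as name(argument=value, ...), one argument or row to a line, values as JSON. play_rows: Moves the arm, as the interface text tells. Its arguments: {"type":"object","properties":{"targets":{"type":"string"},"squeeze":{"type":"number"}},"required":["targets"]}

```bash
mkdir -p pics; ls
python3 - <<'E'
from bench import r
import cv2
for n in ("scene","top"):
    cv2.imwrite(f"pics/{n}0.png",cv2.resize(r.grab_frame(n)[:,:,::-1],None,fx=1.5,fy=1.5,interpolation=cv2.INTER_CUBIC))
    print(n,r.camera_info(n))
print(r.get_obs())
E
```

```text
pics
scene {'fov_y': 44.88549828702285, 'cx': 255.44070392464485, 'cy': 189.37110924106653, 'position': array([1.31963118, 0.07082333, 1.03384722]), 'rotation': array([-1.74357524, -1.9229379 ,  0.69302711])}
top {'fov_y': 49.90865009097439, 'cx': 250.9562928439811, 'cy': 189.1158356735232, 'position': array([ 0.40417571, -0.00904372,  1.12195846]), 'rotation': array([-2.14174355,  2.12893235, -0.18293167])}
{'clock': 0.1, 'joints': array([ 0.99292365,  0.4777254 ,  0.02233395,  1.55636271, -0.01144515,
        1.10932483, -0.08311169]), 'qvel': array([ 0.00157571, -0.00050764, -0.00147219, -0.00361006, -0.00014503,
        0.00187146, -0.00041388]), 'tau': array([ 3.17489008e-03, -5.97765326e+01,  1.61296796e+00, -2.81955796e+01,
        1.27695763e-02,  5.11365026e-03, -4.46667786e-05]), 'tcp_pos': array([ 0.30529276, -0.60139976,  0.23041319]), 'orientation': array([-3.05375760e+00, -7.30840234e-01,  8.72897213e-04]), 'contact_force': array([-0.05746021, -1.06399301, -0.08514041]), 'moment': array([-0.05529625,  0.00776113, -0.0145997 ]), 'gripper_force': 0.0, 'grip_width': 0.08549880392368617}
```

View pics/scene0.png

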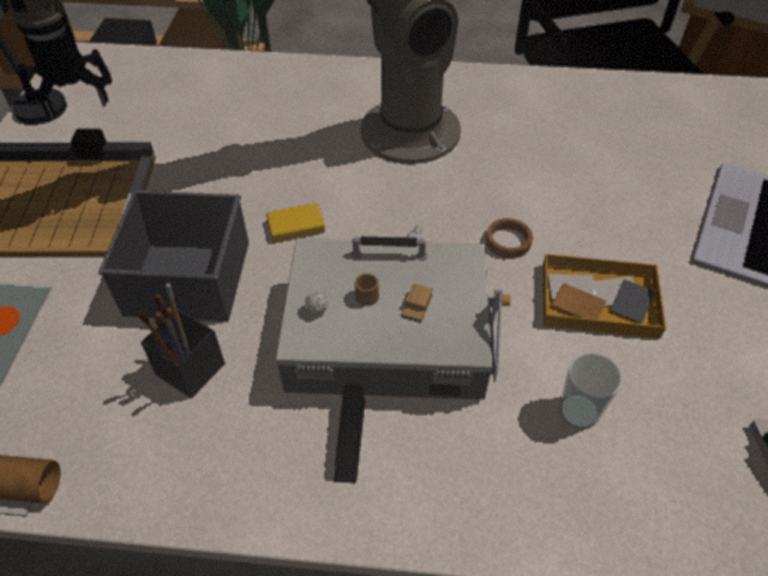

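View pics/top0.png

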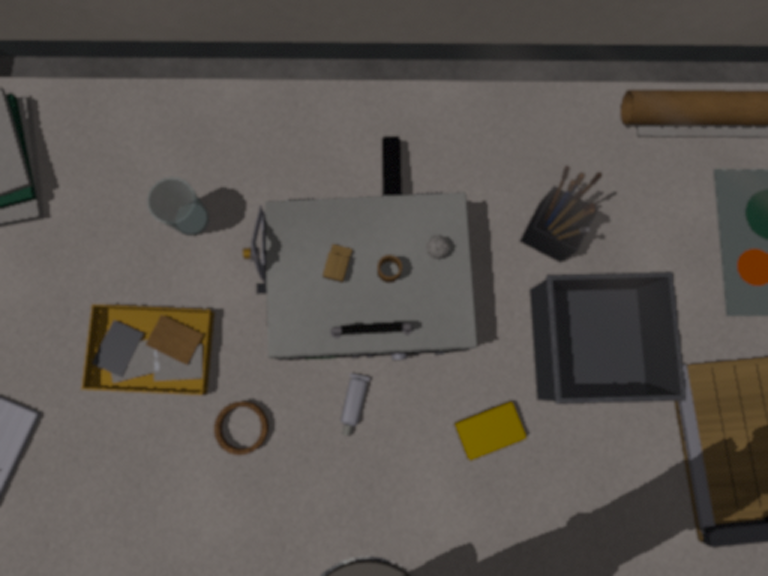

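The unit's front faces the robot. In the top view (1.5x) the wood is at (338,262), tube (390,267), paper (439,245), bar (372,328) and bin rim centre about (615,338). The bin is on the right, at -y. The matching scene-view points are (418,301), (367,283), (316,302), (389,241) and (177,232).

```bash
cat > h.py <<'E'
from bench import r
import numpy as np, cv2
from scipy.spatial.transform import Rotation as R
def ray(info,px):
    f=192/np.tan(np.radians(info['fov_y']/2))
    d=np.array([(px[0]-info['cx'])/f,(px[1]-info['cy'])/f,1.])
    d=R.from_rotvec(info['rotation']).apply(d); return np.array(info['position']),d/np.linalg.norm(d)
def tri(rays):
    A=sum(np.eye(3)-np.outer(d,d) for p,d in rays); b=sum((np.eye(3)-np.outer(d,d))@p for p,d in rays)
    x=np.linalg.solve(A,b); return x,max(np.linalg.norm(np.cross(x-p,d)) for p,d in rays)
def atz(ry,z): p,d=ry; return p+d*(z-p[2])/d[2]
def totool(target,spin_obs=None):
    o=r.get_obs(); return R.from_rotvec(o['orientation']).inv().apply(np.array(target)-o['tcp_pos'])
E
python3 - <<'E'
from h import *
np.set_printoptions(precision=4,suppress=True)
t=r.camera_info('top');s=r.camera_info('scene')
P=dict(wood=((338,262),(418,301)),tube=((390,267),(367,283)),paper=((439,245),(316,302)),bar=((372,328),(389,241)),bin=((615,338),(177,232)),barL=((337,330),(421,243)),barR=((406,326),(358,241)))
for k,(a,b) in P.items():
    print(k,*tri([ray(t,np.array(a)/1.5),ray(s,np.array(b)/1.5)]))
for c in [(266,202),(466,194),(476,347),(271,357)]: print('lid',atz(ray(t,np.array(c)/1.5),.117))
for c in [(553,276),(672,273),(683,400),(553,402)]: print('bin',atz(ray(t,np.array(c)/1.5),.13))
o=r.get_obs();print(R.from_rotvec(o['orientation']).as_matrix())
print(r.camera_info('wrist'))
E
```

```text
wood [0.608  0.0532 0.1275] 0.0017870182335326835
tube [ 0.5959 -0.032   0.1497] 0.001323595549214372
paper [ 0.6349 -0.1117  0.139 ] 0.0016333042998701675
bar [ 0.4979 -0.0043  0.1491] 0.0008305999178193009
bin [ 0.4863 -0.3938  0.1219] 0.0040484052297325235
barL [0.4947 0.051  0.1462] 0.0009062082901666821
barR [ 0.5016 -0.058   0.1475] 0.0008165460035567739
lid [0.7126 0.1749 0.117 ]
lid [ 0.7289 -0.1622  0.117 ]
lid [ 0.4713 -0.1737  0.117 ]
lid [0.4532 0.1576 0.117 ]
bin [ 0.5866 -0.2996  0.13  ]
bin [ 0.5928 -0.4944  0.13  ]
bin [ 0.389  -0.4967  0.13  ]
bin [ 0.3847 -0.2912  0.13  ]
[[ 0.8917  0.4527 -0.0009]
 [ 0.4527 -0.8917  0.0014]
 [-0.0002 -0.0017 -1.    ]]
{'fov_y': 67.00741912751174, 'cx': 253.43498760457146, 'cy': 190.364153731304, 'position': array([ 0.3672, -0.5701,  0.3728]), 'rotation': array([ 2.4757, -1.5179, -0.2084])}
```

Call:
play_rows(
  targets="-1 0 0 -0.04 0; -1 0.245 -0.156 -0.1 0; -1 0.245 -0.156 -0.1 0; -1 0.245 -0.156 -0.1 0; -1 0.245 -0.156 -0.1 0; -1 0.245 -0.156 -0.1 0; -1 0.245 -0.156 -0.1 0; -1 0.245 -0.156 -0.1 0",
)

```text
clock: 0.77
tcp_pos: [0.4514, -0.354, 0.3304]
orientation: [-3.055, -0.731, 0.001]
contact_force: [1.1, -1.0, 0.8]
grip_width: 0.0855
gripper_force: 0.0
```

Call:
play_rows(
  targets="-1 0.245 -0.156 0 0; -1 0.245 -0.156 0 -1.15; -1 0.245 -0.156 0 -1.15; -1 0.245 -0.156 0 -1.15; -1 0.245 -0.156 0 -1.15; -1 0.245 -0.156 0 -1.15; -1 0.245 -0.156 0 -1.15; -1 0.245 -0.156 0 -1.15",
)

```text
clock: 1.43
tcp_pos: [0.6017, -0.0952, 0.3299]
orientation: [-2.436, -1.977, -0.007]
contact_force: [0.4, 0.7, -0.6]
grip_width: 0.0859
gripper_force: 0.0
```

Call:
play_rows(
  targets="-1 0 0 0 -0.13; -1 0 0 0 -0.25; -1 0 0 0 -0.25; -1 0 0 0 -0.25",
)

```text
clock: 1.77
tcp_pos: [0.5986, -0.1062, 0.3299]
orientation: [-2.199, -2.243, 0.001]
contact_force: [-0.2, -0.1, 0.5]
grip_width: 0.0855
gripper_force: 0.0
```

Run:
```python
from h import *
import pickle
o=r.get_obs(); i=r.camera_info('wrist'); im=r.grab_frame('wrist')
pickle.dump((o,i),open('w1.pkl','wb'))
print(o['tcp_pos'],o['orientation'],i)
cv2.imwrite('pics/w1.png',cv2.resize(im[:,:,::-1],None,fx=1.5,fy=1.5,interpolation=cv2.INTER_CUBIC))
```

```text
[ 0.59855603 -0.10616533  0.32986582] [-2.19857675e+00 -2.24298856e+00  6.44198571e-04] {'fov_y': 67.00741912751174, 'cx': 253.43498760457146, 'cy': 190.364153731304, 'position': array([ 0.59858352, -0.03763875,  0.47227394]), 'rotation': array([2.87024668, 0.02991247, 0.00367552])}
```

View pics/w1.png

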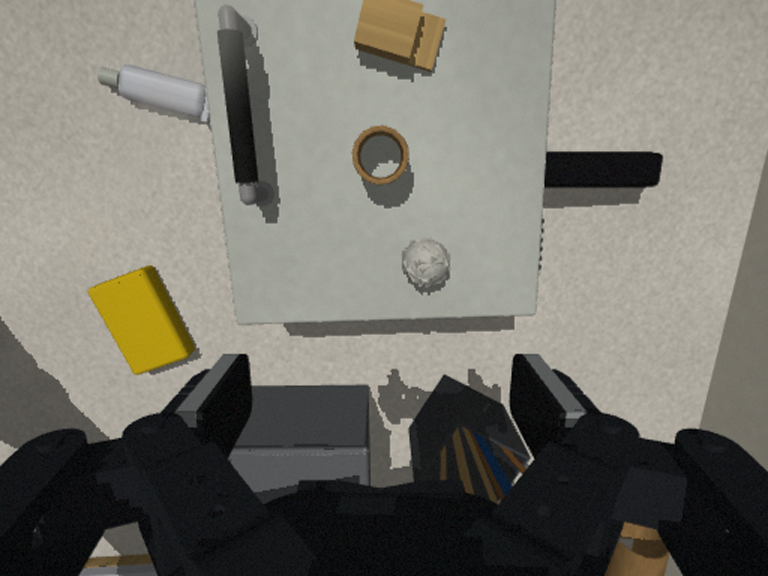

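Wrist view: the wood block's top is at (388,27) with its tongue to the lower right. The tube rim is at (381,154), the paper at (426,263), and the bar runs from (231,28) to (245,183). Next I combine these with the other two views.

Run:
```python
from h import *
import pickle
np.set_printoptions(precision=4,suppress=True)
t=r.camera_info('top');s=r.camera_info('scene');w=pickle.load(open('w1.pkl','rb'))[1]
P=dict(tube=((390,267),(367,283),(381,154)),paper=((439,245),(316,302),(426,263)),barL=((337,330),(421,243),(231,28)),barR=((406,326),(358,241),(245,183)))
for k,(a,b,c) in P.items():
    R_=[ray(t,np.array(a)/1.5),ray(s,np.array(b)/1.5),ray(w,np.array(c)/1.5)]
    print(k,*tri(R_),'tw',*tri([R_[0],R_[2]]),'sw',*tri(R_[1:]))
for c in [(388,27),(357,50),(410,62),(423,6)]: print('woodtop',atz(ray(w,np.array(c)/1.5),.139))
for c in [(237,322),(535,315),(553,0),(198,0)]: print('lid',atz(ray(w,np.array(c)/1.5),.117))
```

```text
tube [ 0.5972 -0.0314  0.1508] 0.0023357284214934712 tw [ 0.5985 -0.0319  0.1388] 0.0017536205223624166 sw [ 0.5989 -0.0303  0.1535] 0.00013774636105569509
paper [ 0.6353 -0.1114  0.1394] 0.0018384877015735746 tw [ 0.6377 -0.1142  0.1268] 0.0004612535102602397 sw [ 0.6358 -0.1103  0.1404] 0.0005712675277039905
barL [0.4952 0.0502 0.1451] 0.002140192098059337 tw [0.4952 0.0502 0.1399] 0.00035481013429457947 sw [0.496  0.0501 0.1461] 0.0020695709376758447
barR [ 0.5013 -0.0562  0.1479] 0.0036574756633602195 tw [ 0.5014 -0.0555  0.1507] 0.003093540996907917 sw [ 0.5007 -0.0549  0.147 ] 0.0023427372015653067
woodtop [0.602  0.0529 0.139 ]
woodtop [0.5809 0.0383 0.139 ]
woodtop [0.6178 0.0315 0.139 ]
woodtop [0.6252 0.066  0.139 ]
lid [ 0.477  -0.1718  0.117 ]
lid [ 0.7348 -0.16    0.117 ]
lid [0.72   0.0786 0.117 ]
lid [0.4656 0.0733 0.117 ]
```

Call:
play_rows(
  targets="-1 -0.006 0.037 0.01 0; -1 -0.006 0.037 0.05 0; -1 -0.006 0.037 0.09 0; -1 -0.006 0.037 0.13 0; -1 -0.006 0.037 0.165 0; -1 -0.006 0.037 0.19 0; -1 -0.006 0.037 0.205 0; -1 -0.006 0.037 0.205 0",
)

```text
clock: 2.48
tcp_pos: [0.633, -0.1113, 0.121]
orientation: [-2.194, -2.24, 0.007]
contact_force: [-0.6, -0.3, 0.6]
grip_width: 0.0851
gripper_force: 0.0
```

Call:
play_rows(
  targets="1 0 0 0 0; 1 0 0 0 0; 1 0 0 0 0; 1 0 0 0 0; 1 0 0 0 0; 1 0 0 0 0; 1 0 0 0 0; 1 0 0 0 0",
  squeeze=30,
)

```text
clock: 3.15
tcp_pos: [0.6369, -0.1112, 0.1271]
orientation: [2.194, 2.246, 0.002]
contact_force: [-0.8, 0.0, 7.3]
grip_width: 0.0359
gripper_force: 29.5
```

Call:
play_rows(
  targets="1 0 0 -0.03 0; 1 0 0 -0.07 0; 1 0 0 -0.11 0; 1 0 0 -0.15 0; 1 0 0 -0.19 0; 1 0 0 -0.19 0",
)

```text
clock: 3.65
tcp_pos: [0.6398, -0.1109, 0.3256]
orientation: [2.187, 2.239, 0.015]
contact_force: [-0.0, 0.5, 1.8]
grip_width: 0.0357
gripper_force: 30.3
```

Call:
play_rows(
  targets="1 -0.305 -0.155 0 0; 1 -0.305 -0.155 0 0; 1 -0.305 -0.155 0 0; 1 -0.305 -0.155 0 0; 1 -0.305 -0.155 0 0; 1 -0.305 -0.155 0 0; 1 -0.305 -0.155 0 0; 1 -0.305 -0.155 0 0",
)

```text
clock: 4.32
tcp_pos: [0.4909, -0.4135, 0.3157]
orientation: [2.194, 2.247, -0.0]
contact_force: [0.8, 0.1, -0.0]
grip_width: 0.0355
gripper_force: 30.3
```

Call:
play_rows(
  targets="1 -0.02 -0.015 0.03 0; 1 -0.02 -0.015 0.07 0; 1 -0.02 -0.015 0.11 0; 1 -0.02 -0.015 0.15 0; 1 -0.02 -0.015 0.19 0; 1 -0.02 -0.015 0.2 0; 1 -0.02 -0.015 0.2 0",
)

```text
clock: 4.9
tcp_pos: [0.4756, -0.4307, 0.1122]
orientation: [-2.19, -2.243, 0.001]
contact_force: [-0.4, -0.2, 1.1]
grip_width: 0.0358
gripper_force: 30.3
```

Call:
play_rows(
  targets="-0.2 0 0 0 0; -0.4 0 0 0 0; -0.4 0 0 0 0; -0.4 0 0 -0.04 0; -0.4 0 0 -0.08 0; -0.6 0 0 -0.12 0; -1 0 0 -0.16 0; -1 0 0 -0.2 0",
)

```text
clock: 5.57
tcp_pos: [0.4778, -0.4321, 0.32]
orientation: [2.192, 2.245, 0.0]
contact_force: [1.1, -0.1, 0.1]
grip_width: 0.0851
gripper_force: 0.0
```

Call:
play_rows(
  targets="-1 0.397 0.132 0 0; -1 0.397 0.132 0 0; -1 0.397 0.132 0 0; -1 0.397 0.132 0 0; -1 0.397 0.132 0 0; -1 0.397 0.132 0 0; -1 0.397 0.132 0 0; -1 0.397 0.132 0 0",
)

```text
clock: 6.23
tcp_pos: [0.5758, -0.1115, 0.318]
orientation: [2.192, 2.245, 0.003]
contact_force: [0.5, -0.9, 0.0]
grip_width: 0.0853
gripper_force: 0.0
```

Call:
play_rows(
  targets="-1 0.07 0.02 0 0; -1 0.07 0.02 0 0; -1 0.07 0.02 0 0; -1 0.07 0.02 0 0",
)

```text
clock: 6.57
tcp_pos: [0.5941, -0.0401, 0.3175]
orientation: [2.187, 2.252, 0.004]
contact_force: [-0.1, -1.0, 0.8]
grip_width: 0.0854
gripper_force: 0.0
```

Run:
```python
from h import *
print(totool([.598,-.031,.131]))
for n in ('top','wrist'):
    cv2.imwrite(f'pics/{n}2.png',r.grab_frame(n)[:,:,::-1])
a=cv2.imread('pics/top2.png')[170:280,340:470]; b=cv2.imread('pics/wrist2.png')
a=cv2.resize(a,(454,384))
cv2.imwrite('pics/c2.png',cv2.resize(np.hstack([a,b]),(800,318)))
```

```text
[0.00902619 0.00348128 0.18647746]
```

View pics/c2.png

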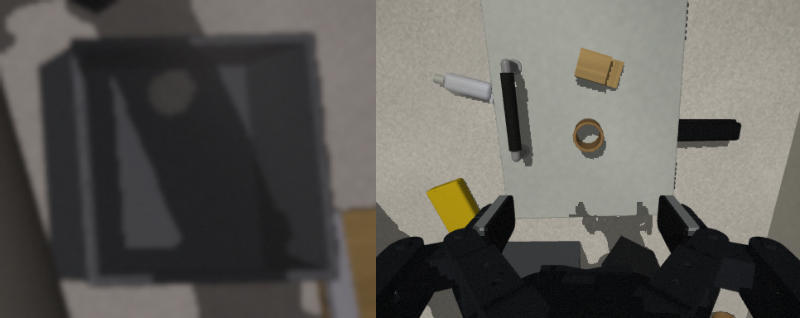

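The paper ball lies in the bin, and the tube is clear and in front of the fingers. Now the tube.

Call:
play_rows(
  targets="-1 0.009 0.003 0.03 0; -1 0.009 0.003 0.07 0; -1 0.009 0.003 0.11 0; -1 0.009 0.003 0.14 0; -1 0.009 0.003 0.165 0; -1 0.009 0.003 0.183 0; -1 0.009 0.003 0.185 0; -1 0.009 0.003 0.185 0",
)

```text
clock: 7.33
tcp_pos: [0.5957, -0.0359, 0.1299]
orientation: [-2.197, -2.245, 0.003]
contact_force: [0.6, -0.4, 0.3]
grip_width: 0.0857
gripper_force: 0.0
```

Call:
play_rows(
  targets="1 0 0 0 0; 1 0 0 0 0; 1 0 0 0 0; 1 0 0 0 0; 1 0 0 0 0; 1 0 0 0 0; 1 0 0 0 0; 1 0 0 0 0",
  squeeze=25,
)

```text
clock: 8.0
tcp_pos: [0.597, -0.0341, 0.1317]
orientation: [2.194, 2.246, 0.002]
contact_force: [-1.0, -0.2, 6.3]
grip_width: 0.0391
gripper_force: 24.8
```

Call:
play_rows(
  targets="1 0 0 -0.03 0; 1 0 0 -0.07 0; 1 0 0 -0.11 0; 1 0 0 -0.15 0; 1 0 0 -0.185 0; 1 0 0 -0.185 0",
)

```text
clock: 8.5
tcp_pos: [0.5998, -0.0331, 0.324]
orientation: [2.188, 2.241, 0.014]
contact_force: [1.2, -0.1, 1.3]
grip_width: 0.039
gripper_force: 25.5
```

Call:
play_rows(
  targets="1 -0.3 -0.105 0 0; 1 -0.3 -0.105 0 0; 1 -0.3 -0.105 0 0; 1 -0.3 -0.105 0 0; 1 -0.3 -0.105 0 0; 1 -0.3 -0.105 0 0; 1 -0.3 -0.105 0 0; 1 -0.3 -0.105 0 0",
)

```text
clock: 9.17
tcp_pos: [0.4958, -0.3413, 0.3152]
orientation: [2.199, 2.242, -0.003]
contact_force: [-0.2, 0.2, -0.4]
grip_width: 0.0393
gripper_force: 25.5
```

Call:
play_rows(
  targets="1 -0.034 -0.012 0.01 0; 1 -0.034 -0.012 0.05 0; 1 -0.034 -0.012 0.09 0; 1 -0.034 -0.012 0.13 0; 1 -0.034 -0.012 0.17 0; 1 -0.034 -0.012 0.2 0; 1 -0.034 -0.012 0.2 0",
)

```text
clock: 9.75
tcp_pos: [0.4831, -0.368, 0.1087]
orientation: [-2.186, -2.24, 0.003]
contact_force: [-1.5, 1.7, -0.2]
grip_width: 0.0388
gripper_force: 25.5
```

Call:
play_rows(
  targets="-0.2 0 0 0 0; -0.4 0 0 0 0; -0.4 0 0 0 0; -0.4 0 0 -0.04 0; -0.4 0 0 -0.08 0; -0.6 0 0 -0.12 0; -1 0 0 -0.16 0; -1 0 0 -0.2 0",
)

```text
clock: 10.42
tcp_pos: [0.4876, -0.3706, 0.3204]
orientation: [2.191, 2.245, 0.001]
contact_force: [1.0, -0.6, -0.5]
grip_width: 0.0853
gripper_force: 0.0
```

Call:
play_rows(
  targets="-1 0.3 0.09 0 0; -1 0.3 0.09 0 0; -1 0.3 0.09 0 0; -1 0.3 0.09 0 0; -1 0.3 0.09 0 0; -1 0.3 0.09 0 0; -1 0.3 0.09 0 0; -1 0.3 0.09 0 0",
)

```text
clock: 11.08
tcp_pos: [0.5714, -0.062, 0.3185]
orientation: [2.186, 2.253, 0.008]
contact_force: [0.1, 0.5, 0.0]
grip_width: 0.0852
gripper_force: 0.0
```

Call:
play_rows(
  targets="-1 0.04 0.012 0 -0.12; -1 0.08 0.024 0 -0.24; -1 0.118 0.035 0 -0.36; -1 0.118 0.035 0 -0.48; -1 0.118 0.035 0 -0.6; -1 0.118 0.035 0 -0.72; -1 0.118 0.035 0 -0.84; -1 0.118 0.035 0 -0.96",
)

```text
clock: 11.75
tcp_pos: [0.6028, 0.0505, 0.318]
orientation: [0.899, 3.006, 0.001]
contact_force: [-0.9, -0.3, -0.9]
grip_width: 0.0854
gripper_force: 0.0
```

Call:
play_rows(
  targets="-1 0 0 0 -0.12; -1 0 0 0 -0.24; -1 0 0 0 -0.36; -1 0 0 0 -0.39; -1 0 0 0 -0.39; -1 0 0 0 -0.39",
)

```text
clock: 12.25
tcp_pos: [0.6026, 0.0502, 0.3172]
orientation: [0.311, 3.123, -0.0]
contact_force: [-0.1, 0.2, 0.1]
grip_width: 0.0853
gripper_force: 0.0
```

Run:
```python
from h import *
import pickle
o=r.get_obs(); i=r.camera_info('wrist'); im=r.grab_frame('wrist')[:,:,::-1]
pickle.dump((o,i),open('w3.pkl','wb'))
print(o['tcp_pos'],o['joints'],2*np.arctan2(o['orientation'][1],o['orientation'][0]),totool([.603,.051,.125]))
t=r.grab_frame('top')[:,:,::-1][170:280,340:470]
cv2.imwrite('pics/c3.png',cv2.resize(np.hstack([cv2.resize(t,(270,384)),im]),(800,393)))
```

```text
[0.6026346  0.05024621 0.31719663] [ 0.37519797  0.38405828 -0.74733985  1.58758865  0.27098252  1.27366179
  0.95714157] 2.9429763265032878 [1.40531376e-04 7.60777608e-04 1.91849243e-01]
```

View pics/c3.png

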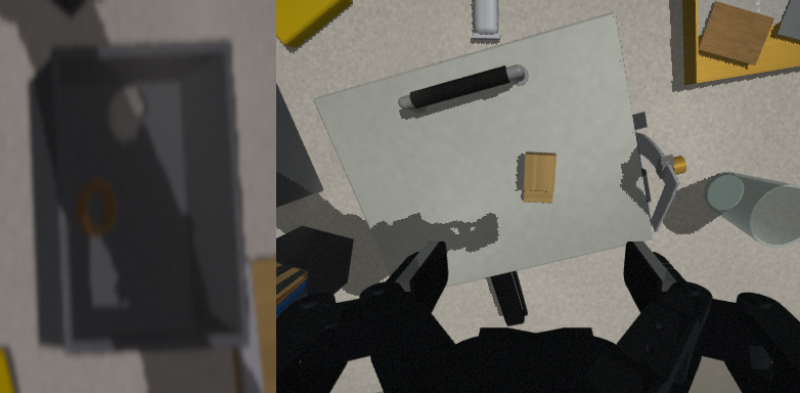

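Paper and tube are both in the bin, and the wood is square to the fingers at (540,177). The quadrant and its brass clamp are visible at (679,165).

Call:
play_rows(
  targets="-1 0 0.001 0.03 0; -1 0 0.001 0.07 0; -1 0 0.001 0.11 0; -1 0 0.001 0.14 0; -1 0 0.001 0.17 0; -1 0 0.001 0.188 0; -1 0 0.001 0.193 0; -1 0 0.001 0.193 0",
)

```text
clock: 13.02
tcp_pos: [0.6018, 0.0511, 0.1213]
orientation: [-0.309, -3.124, 0.001]
contact_force: [0.0, -0.3, 0.2]
grip_width: 0.0857
gripper_force: 0.0
```

Call:
play_rows(
  targets="1 0 0 0 0; 1 0 0 0 0; 1 0 0 0 0; 1 0 0 0 0; 1 0 0 0 0; 1 0 0 0 0; 1 0 0 0 0; 1 0 0 0 0",
  squeeze=35,
)

```text
clock: 13.68
tcp_pos: [0.6031, 0.0514, 0.1236]
orientation: [0.309, 3.125, 0.0]
contact_force: [-2.1, -0.1, 5.8]
grip_width: 0.0333
gripper_force: 39.2
```

Call:
play_rows(
  targets="1 0 0 -0.03 0; 1 0 0 -0.07 0; 1 0 0 -0.11 0; 1 0 0 -0.15 0; 1 0 0 -0.19 0; 1 0 0 -0.19 0",
)

```text
clock: 14.18
tcp_pos: [0.6059, 0.053, 0.3215]
orientation: [0.307, 3.113, 0.005]
contact_force: [-0.0, 1.4, 0.3]
grip_width: 0.0332
gripper_force: 38.4
```

Call:
play_rows(
  targets="1 -0.007 -0.3 0 0; 1 -0.007 -0.3 0 0; 1 -0.007 -0.3 0 0; 1 -0.007 -0.3 0 0; 1 -0.007 -0.3 0 0; 1 -0.007 -0.3 0 0; 1 -0.007 -0.3 0 0; 1 -0.007 -0.3 0 0",
)

```text
clock: 14.85
tcp_pos: [0.5477, -0.254, 0.3115]
orientation: [-0.326, -3.123, 0.007]
contact_force: [-0.2, -1.1, 0.1]
grip_width: 0.0333
gripper_force: 38.4
```

Call:
play_rows(
  targets="1 -0.003 -0.04 0 0; 1 -0.004 -0.08 0 0; 1 -0.004 -0.12 0 0; 1 -0.004 -0.148 0.02 0; 1 -0.004 -0.148 0.06 0; 1 -0.004 -0.148 0.1 0; 1 -0.004 -0.148 0.14 0; 1 -0.004 -0.148 0.18 0",
)

```text
clock: 15.52
tcp_pos: [0.5254, -0.3903, 0.1306]
orientation: [0.309, 3.126, -0.0]
contact_force: [0.2, 0.2, -0.5]
grip_width: 0.0331
gripper_force: 38.4
```

Call:
play_rows(
  targets="1 0 0 0.015 0; 0 0 0 0.015 0; -0.4 0 0 0.015 0; -0.4 0 0 0.015 0; -0.4 0 0 -0.025 0; -0.4 0 0 -0.065 0; -0.6 0 0 -0.105 0; -1 0 0 -0.145 0",
)

```text
clock: 16.18
tcp_pos: [0.5266, -0.3902, 0.2828]
orientation: [0.308, 3.122, -0.004]
contact_force: [0.8, -0.6, -0.7]
grip_width: 0.0783
gripper_force: 0.0
```

Call:
play_rows(
  targets="-1 0 0 -0.04 0.12; -1 0 0 -0.04 0.24; -1 0 0 -0.04 0.36; -1 0 0 -0.04 0.48; -1 0 0 -0.04 0.6; -1 0 0 -0.04 0.72; -1 0 0 -0.04 0.84; -1 0 0 -0.04 0.96",
)

```text
clock: 16.85
tcp_pos: [0.5267, -0.3901, 0.3211]
orientation: [1.721, 2.621, 0.0]
contact_force: [0.2, -0.4, -0.5]
grip_width: 0.0855
gripper_force: 0.0
```

Run:
```python
from h import *
o=r.get_obs()
th=2*np.arctan2(o['orientation'][1],o['orientation'][0]);print(o['tcp_pos'],th,totool([.498,-.003,.32]))
```

```text
[ 0.52666089 -0.39014384  0.32112623] 1.9795044273431208 [ 3.66649536e-01  1.27558491e-01 -1.23987871e-04]
```

Call:
play_rows(
  targets="-1 0.22 0.22 0 0; -1 0.22 0.22 0 0; -1 0.22 0.22 0 0; -1 0.22 0.22 0 0; -1 0.22 0.22 0 0; -1 0.22 0.22 0 0; -1 0.22 0.22 0 0; -1 0.22 0.22 0 0",
)

```text
clock: 17.52
tcp_pos: [0.6407, -0.0924, 0.3214]
orientation: [1.705, 2.634, 0.009]
contact_force: [-0.1, 0.6, -0.5]
grip_width: 0.0856
gripper_force: 0.0
```

Call:
play_rows(
  targets="-1 0.03 0.03 0 0.12; -1 0.06 0.06 0 0.24; -1 0.09 0.09 0 0.36; -1 0.115 0.115 0 0.36; -1 0.115 0.115 0 0.36; -1 0.115 0.115 0 0.36",
)

```text
clock: 18.02
tcp_pos: [0.6981, 0.0558, 0.3204]
orientation: [2.152, 2.286, 0.007]
contact_force: [0.5, -1.3, 0.7]
grip_width: 0.0853
gripper_force: 0.0
```

Run:
```python
from h import *
import pickle
o=r.get_obs(); i=r.camera_info('wrist'); im=r.grab_frame('wrist')[:,:,::-1]
pickle.dump((o,i),open('w4.pkl','wb'))
print(o['tcp_pos'],2*np.arctan2(o['orientation'][1],o['orientation'][0]),i['position'])
s=r.grab_frame('scene')[:,:,::-1]; cv2.imwrite('pics/s4.png',s); cv2.imwrite('pics/w4.png',im); t=r.grab_frame('top')[:,:,::-1]; cv2.imwrite('pics/t4.png',t)
# scene quadrant crop x4: cols 300-365, rows 180-260 ; bin crop
a=cv2.resize(s[185:255,310:360],None,fx=5,fy=5,interpolation=cv2.INTER_CUBIC)   #350x250
b=cv2.resize(t[170:280,340:470],(250,212)); 
left=np.vstack([a,cv2.copyMakeBorder(b,0,22,0,0,cv2.BORDER_CONSTANT)])
cv2.imwrite('pics/c4.png',np.hstack([left,cv2.resize(im,(550,412)) if 0 else cv2.copyMakeBorder(im,0,200,0,0,cv2.BORDER_CONSTANT)]))
```

```text
[0.69811364 0.05583387 0.32044192] 1.6311676449370773 [0.69468224 0.12395912 0.46297777]
```

View pics/c4.png

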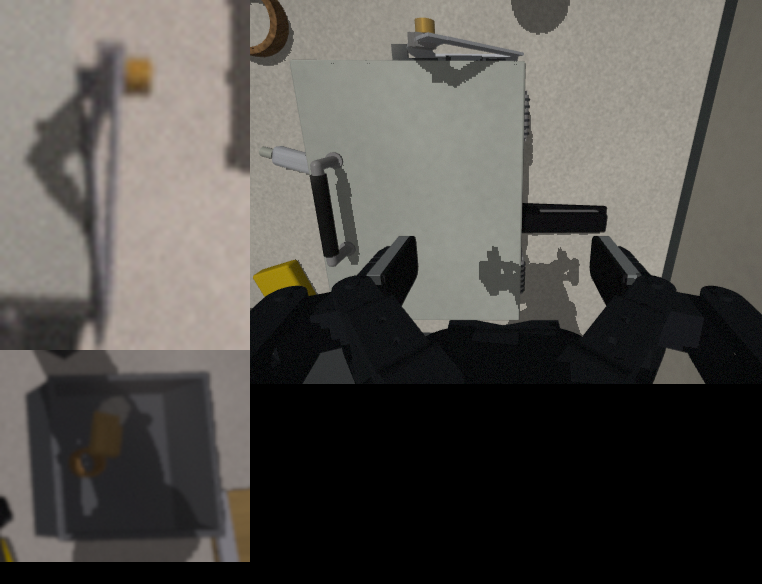

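All three offcuts are in the bin. The brass thumbscrew is at wrist pixel (175,27), scene (337.4,200.4), top (247,253)/1.5 and earlier wrist (393.7,161.3).

Run:
```python
from h import *
import pickle
np.set_printoptions(precision=4,suppress=True)
t=r.camera_info('top');s=r.camera_info('scene');w3=pickle.load(open('w3.pkl','rb'))[1];w4=pickle.load(open('w4.pkl','rb'))[1]
w1=pickle.load(open('w1.pkl','rb'))[1]
L=[ray(w3,(393.7,161.3)),ray(w4,(175,27)),ray(s,(337.4,200.4)),ray(t,(247/1.5,253/1.5))]
w3p=lambda u,v:ray(w3,(u/1.023-270,v/1.023))
# bar ends: w3 crop (412,101)-(508,76) rubber ends ; w4 (318,172)-(334,252)
bl,_=tri([w3p(508,76),ray(w4,(318-250,173)),ray(t,(337/1.5,330/1.5)),ray(s,(421/1.5,243/1.5))]); br,_=tri([w3p(413,100),ray(w4,(334-250,250)),ray(t,(406/1.5,326/1.5)),ray(s,(358/1.5,241/1.5))])
print('bar',bl,br,(bl+br)/2, 'yaw',np.arctan2(br[0]-bl[0],bl[1]-br[1]), np.linalg.norm(bl-br))
psi=.05; m=(bl+br)/2; ex=np.array([np.cos(psi),np.sin(psi),0]);ey=np.array([-np.sin(psi),np.cos(psi),0])
H=m+.22*ex; H[2]=.095
print('hinge',H)
for sub in ([0,1,2,3],[0,1],[0,1,2],[1,2],[0,2]):
    x,e=tri([L[k] for k in sub]); d=x-H
    print(sub,x,round(e,4),'case xyz',d@ex,d@ey,d[2],'rad',np.hypot(d@ex,d[2]),'ang',np.arctan2(d[2],-d@ex))
print(totool([m[0],m[1],.30]))
```

```text
bar [0.4972 0.048  0.1497] [ 0.5008 -0.0561  0.1428] [ 0.499  -0.004   0.1463] yaw 0.03519170490998868 0.10438539000275829
hinge [0.7187 0.007  0.095 ]
[0, 1, 2, 3] [0.6171 0.1957 0.1582] 0.0025 case xyz -0.09202838411408937 0.19361199424820846 0.06324927745329173 rad 0.11166778667553975 ang 0.6021380118633539
[0, 1] [0.6178 0.1958 0.1607] 0.0014 case xyz -0.09135780983833938 0.19366216777034595 0.0657158711921624 rad 0.11253810530217337 ang 0.6235777479658328
[0, 1, 2] [0.618  0.1958 0.1595] 0.0018 case xyz -0.09117766055713383 0.19364206806448134 0.06453495403907836 rad 0.11170553288668325 ang 0.6159373624405933
[1, 2] [0.6178 0.1951 0.1584] 0.0001 case xyz -0.0913814707614694 0.19295995212085956 0.06344418034313826 rad 0.1112462908053205 ang 0.6068756265376922
[0, 2] [0.618  0.1963 0.1595] 0.0013 case xyz -0.09118316220672552 0.1941838252259441 0.06454256824654792 rad 0.11171442246137386 ang 0.6159645435996213
[-0.043  -0.2014  0.0187]
```

Call:
play_rows(
  targets="-1 -0.043 -0.201 0.01 0; -1 -0.043 -0.201 0.01 0; -1 -0.043 -0.201 0.01 0; -1 -0.043 -0.201 0.01 0; -1 -0.043 -0.201 0.01 0; -1 -0.043 -0.201 0.01 0; -1 -0.043 -0.201 0.01 0; -1 -0.043 -0.201 0.01 0",
)

```text
clock: 18.83
tcp_pos: [0.4999, -0.0038, 0.3086]
orientation: [2.162, 2.276, 0.003]
contact_force: [-0.1, 0.6, 0.6]
grip_width: 0.085
gripper_force: 0.0
```

Run:
```python
from h import *
import pickle
o=r.get_obs(); i=r.camera_info('wrist'); im=r.grab_frame('wrist')[:,:,::-1]
pickle.dump((o,i),open('w5.pkl','wb'))
print(o['tcp_pos'],2*np.arctan2(o['orientation'][1],o['orientation'][0]),totool([.499,-.004,.133]))
cv2.imwrite('pics/w5.png',cv2.resize(im,None,fx=1.5,fy=1.5))
```

```text
[ 0.49992242 -0.0038094   0.30861779] 1.62220308070559 [-0.00071571 -0.00197745  0.17542125]
```

View pics/w5.png

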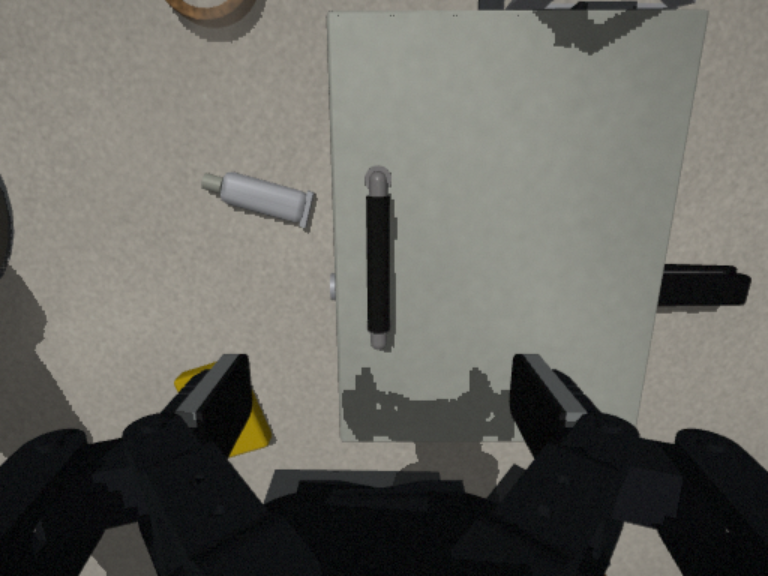

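The bar is at column 378, midway between the pads and parallel to them. Next I descend and grip.

Call:
play_rows(
  targets="-1 0 -0.002 0.03 0; -1 0 -0.002 0.07 0; -1 0 -0.002 0.11 0; -1 0 -0.002 0.14 0; -1 0 -0.002 0.165 0; -1 0 -0.002 0.175 0; -1 0 -0.002 0.175 0; -1 0 -0.002 0.175 0",
)

```text
clock: 19.55
tcp_pos: [0.4984, -0.0022, 0.1328]
orientation: [-2.16, -2.281, -0.001]
contact_force: [0.1, -0.3, 0.4]
grip_width: 0.0852
gripper_force: 0.0
```

Call:
play_rows(
  targets="1 0 0 0 0; 1 0 0 0 0; 1 0 0 0 0; 1 0 0 0 0; 1 0 0 0 0; 1 0 0 0 0; 1 0 0 0 0; 1 0 0 0 0",
  squeeze=50,
)

```text
clock: 20.22
tcp_pos: [0.4985, -0.0027, 0.1329]
orientation: [2.16, 2.279, 0.003]
contact_force: [4.2, -0.9, 1.5]
grip_width: 0.0144
gripper_force: 48.8
```

Call:
play_rows(
  targets="1 0 0 0 0; 1 0 0 0 0; 1 0 0 0 0; 1 0 0 0 0",
)

```text
clock: 20.55
tcp_pos: [0.4985, -0.0027, 0.1329]
orientation: [2.16, 2.279, 0.003]
contact_force: [6.3, -1.3, 1.3]
grip_width: 0.0145
gripper_force: 48.9
```

Run:
```python
from h import *
o=r.get_obs();print(o['tcp_pos'],2*np.arctan2(o['orientation'][1],o['orientation'][0]))
rr=np.hypot(.22,.057);f=np.arctan2(.057,.22)
for a in np.arange(.05,.66,.05): print(round(a,2),np.round([rr*(np.cos(f)-np.cos(f+a)),-rr*(np.sin(f+a)-np.sin(f))],4))
```

```text
[ 0.49845508 -0.00265962  0.13286495] 1.624677917377199
0.05 [ 0.0031 -0.0109]
0.1 [ 0.0068 -0.0217]
0.15 [ 0.011  -0.0322]
0.2 [ 0.0157 -0.0426]
0.25 [ 0.0209 -0.0527]
0.3 [ 0.0267 -0.0625]
0.35 [ 0.0329 -0.072 ]
0.4 [ 0.0396 -0.0812]
0.45 [ 0.0467 -0.09  ]
0.5 [ 0.0543 -0.0985]
0.55 [ 0.0622 -0.1066]
0.6 [ 0.0706 -0.1143]
0.65 [ 0.0794 -0.1215]
```

Call:
play_rows(
  targets="1 0 0.003 -0.011 0; 1 0 0.007 -0.022 0; 1 0 0.011 -0.032 0; 1 0 0.016 -0.043 0; 1 0 0.021 -0.053 0; 1 0 0.027 -0.0625 0; 1 0 0.033 -0.072 0; 1 0 0.033 -0.072 0",
)

```text
clock: 21.22
tcp_pos: [0.5288, -0.001, 0.2042]
orientation: [-2.159, -2.279, 0.005]
contact_force: [-2.5, -0.1, -6.9]
grip_width: 0.0144
gripper_force: 49.3
```

Call:
play_rows(
  targets="1 0 0.007 -0.009 0; 1 0 0.014 -0.018 0; 1 0 0.0215 -0.0265 0; 1 0 0.029 -0.0345 0; 1 0 0.0375 -0.042 0; 1 0 0.039 -0.0435 0; 1 0 0.039 -0.0435 0; 1 0 0.039 -0.0435 0",
)

```text
clock: 21.88
tcp_pos: [0.5642, 0.0009, 0.2476]
orientation: [-2.156, -2.276, 0.014]
contact_force: [-18.2, -0.3, 5.7]
grip_width: 0.0141
gripper_force: 49.6
```

Run:
```python
from h import *
o=r.get_obs();print(o['tcp_pos'],o['contact_force'],o['moment'],o['joints'])
s=r.grab_frame('scene')[:,:,::-1]; w=r.grab_frame('wrist')[:,:,::-1];t=r.grab_frame('top')[:,:,::-1]
cv2.imwrite('pics/w6.png',w);cv2.imwrite('pics/s6.png',s);cv2.imwrite('pics/t6.png',t)
a=cv2.resize(s[170:260,300:370],(350,450),interpolation=cv2.INTER_CUBIC)
b=cv2.resize(t[125:215,130:215],(425,450),interpolation=cv2.INTER_CUBIC)
cv2.imwrite('pics/c6.png',np.hstack([a,b]))
```

```text
[0.56420816 0.00089699 0.24759911] [-18.2342946   -0.33235044   5.67114293] [-0.16808182  3.95475618  0.00573394] [ 0.27868943  0.32707329 -0.48602823  1.77175418  0.16951103  1.09579909
 -0.21098199]
```

View pics/c6.png

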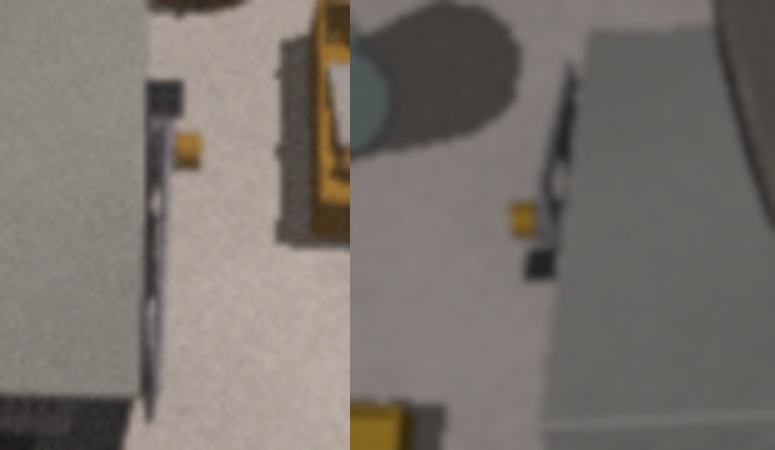

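The pointer tip (dark square) is at scene (333,189.8) and top (168,178). The brass screw is at scene (337.6,200) and top (164.6,168.8).

Run:
```python
from h import *
t=r.camera_info('top');s=r.camera_info('scene')
H=np.array([.7187,.007,.095]);ex=np.array([np.cos(.05),np.sin(.05),0]);ey=np.array([-np.sin(.05),np.cos(.05),0])
for k,a,b in (('ptr',(333,189.8),(168,178)),('brass',(337.6,200),(164.6,168.8))):
    x,e=tri([ray(s,a),ray(t,b)]);d=x-H;print(k,x,round(e,4),d@ex,d@ey,d[2],'rad',np.hypot(d@ex,d[2]),'ang',np.arctan2(d[2],-d@ex))
o=r.get_obs();g=o['tcp_pos']+[0,0,.019];d=g-H;print('grasp ang',np.arctan2(d[2],-d@ex)-np.arctan2(.057,.22),np.hypot(d@ex,d[2]))
```

```text
ptr [0.59151723 0.18418122 0.16528217] 0.0001 -0.11816844991735324 0.183316283430476 0.07028217102223991 rad 0.13748951276177176 ang 0.5365595493563632
brass [0.61546658 0.19543441 0.15701778] 0.0005 -0.09368661320276915 0.1933584332543334 0.06201777735188024 rad 0.112353843730745 ang 0.5847443841311946
grasp ang 0.5832746180041839 0.23097747681423456
```

Run:
```python
from h import *
i=r.camera_info('wrist');f=192/np.tan(np.radians(i['fov_y']/2))
for x in ([.5915,.184,.165],[.6160,.1955,.158]):
    c=R.from_rotvec(i['rotation']).inv().apply(np.array(x)-i['position']);print(i['cx']+f*c[0]/c[2],i['cy']+f*c[1]/c[2])
w=cv2.imread('pics/w6.png');cv2.imwrite('pics/c7.png',cv2.resize(w[0:150,190:390],(800,600),interpolation=cv2.INTER_CUBIC))
print(i)
```

```text
311.03264548286904 -73.38952131867273
348.4192585767634 -85.89282520062602
{'fov_y': 67.00741912751174, 'cx': 253.43498760457146, 'cy': 190.364153731304, 'position': array([0.56327182, 0.06969675, 0.38977273]), 'rotation': array([ 2.86731561,  0.08091005, -0.00464032])}
```

View pics/c7.png

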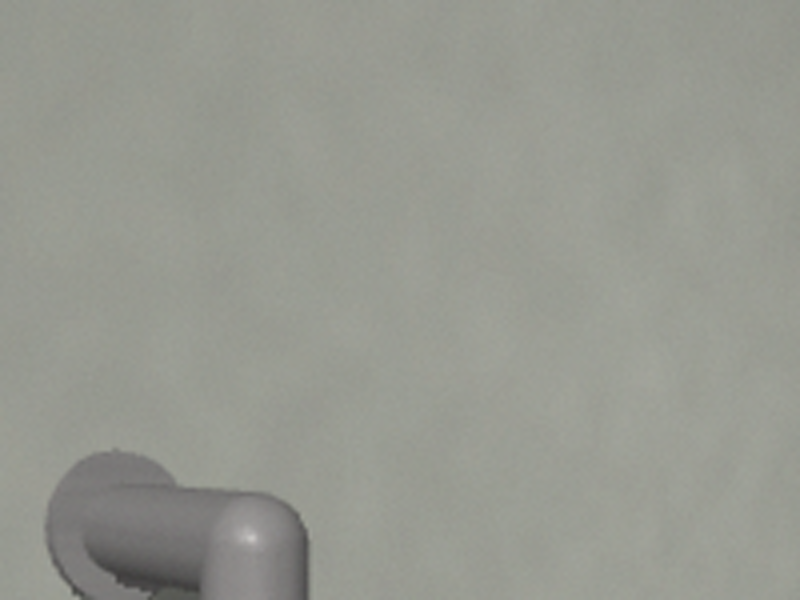

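The clamp is hidden here, but the handle leg shows the lid's tilt: its base disc is at (218.5,131) and its bend at (253.7,134). I fit the angle from these.

Run:
```python
from h import *
import pickle
np.set_printoptions(precision=1,suppress=True)
def proj(i,x):
    f=192/np.tan(np.radians(i['fov_y']/2));c=R.from_rotvec(i['rotation']).inv().apply(np.array(x)-i['position']);return np.array([i['cx']+f*c[0]/c[2],i['cy']+f*c[1]/c[2]])
H=np.array([.7187,.007,.095]);ex=np.array([np.cos(.05),np.sin(.05),0]);ey=np.array([-np.sin(.05),np.cos(.05),0]);ez=np.array([0,0,1.])
P=lambda a,x,y,z:H+ex*(x*np.cos(a)+z*np.sin(a))+ey*y+ez*(-x*np.sin(a)+z*np.cos(a))
w6=r.camera_info('wrist');t=r.camera_info('top');s=r.camera_info('scene');w3=pickle.load(open('w3.pkl','rb'))[1];w4=pickle.load(open('w4.pkl','rb'))[1]
print('obs base 218.5,131 top 253.7,134 | ptr top 168,178 scene 333,189.8')
for a in (.5,.55,.6,.65): print(a,proj(w6,P(a,-.22,.058,.022)),proj(w6,P(a,-.22,.058,.057)),'ptr',proj(t,P(a,-.14,.185,0)),proj(s,P(a,-.14,.185,0)))
print('brass obs w3 393.7,161.3 w4 175,27 top 164.6,168.8 scene 337.5,200.2')
for a in (.5,.55,.6,.65): print(a,*[proj(c,P(a,-.1118,.194,0)) for c in (w3,w4,t,s)])
```

```text
obs base 218.5,131 top 253.7,134 | ptr top 168,178 scene 333,189.8
0.5 [203.8 131.2] [227.7 136.1] ptr [167.6 180.2] [333.5 189.2]
0.55 [212.7 132.5] [243.8 137.9] ptr [167.1 178.3] [333.9 188.7]
0.6 [223.6 133.8] [262.9 139.7] ptr [166.6 176.2] [334.3 188.3]
0.65 [236.6 135.3] [285.3 141.7] ptr [166.1 174. ] [334.7 188.1]
brass obs w3 393.7,161.3 w4 175,27 top 164.6,168.8 scene 337.5,200.2
0.5 [386.8 153.8] [170.5  28.3] [164.9 171.4] [337.1 200.7]
0.55 [389.1 157. ] [172.1  27. ] [164.4 169.8] [337.4 200.4]
0.6 [391.5 160.5] [174.   25.7] [164.  168.1] [337.8 200.2]
0.65 [393.9 164.3] [176.3  24.3] [163.6 166.4] [338.1 200.1]
```

Call:
play_rows(
  targets="1 0 0.002 -0.003 0; 1 0 0.004 -0.006 0; 1 0 0.004 -0.006 0; 1 0 0.004 -0.006 0; 1 0 0.004 -0.006 0; 1 0 0.004 -0.006 0; 1 0 0.004 -0.006 0; 1 0 0.004 -0.006 0",
)

```text
clock: 22.7
tcp_pos: [0.5699, 0.0012, 0.253]
orientation: [-2.157, -2.277, 0.009]
contact_force: [-9.5, 0.1, -2.0]
grip_width: 0.0144
gripper_force: 49.4
```

Run:
```python
from h import *
o=r.get_obs();H=np.array([.7187,.007,.095]);ex=np.array([np.cos(.05),np.sin(.05),0])
d=o['tcp_pos']+[0,0,.019]-H;print('grasp ang',np.arctan2(d[2],-d@ex)-np.arctan2(.057,.22),o['tcp_pos'],o['contact_force'],o['qvel'],o['grip_width'],o['gripper_force'])
w=r.grab_frame('wrist')[:,:,::-1];t=r.grab_frame('top')[:,:,::-1]
a=cv2.resize(w[90:170,190:290],(400,320),interpolation=cv2.INTER_CUBIC)
b=cv2.resize(t[150:190,150:190],(320,320),interpolation=cv2.INTER_CUBIC)
c=cv2.resize(t[170:280,340:470],(378,320));cv2.imwrite('pics/c8.png',cv2.copyMakeBorder(np.hstack([a,b]),0,0,0,0,0))
print(r.camera_info('wrist'))
```

```text
grasp ang 0.6178515509358116 [0.56985628 0.0012348  0.25304   ] [-9.48764382  0.0577996  -2.04153339] [ 0.00140932  0.00164609 -0.0001411  -0.00050962 -0.00142311  0.00142846
  0.00045076] 0.014390600477539938 49.370373487472534
{'fov_y': 67.00741912751174, 'cx': 253.43498760457146, 'cy': 190.364153731304, 'position': array([0.56850803, 0.06989121, 0.39536734]), 'rotation': array([2.86817035e+00, 8.02911887e-02, 5.75251009e-04])}
```

View pics/c8.png

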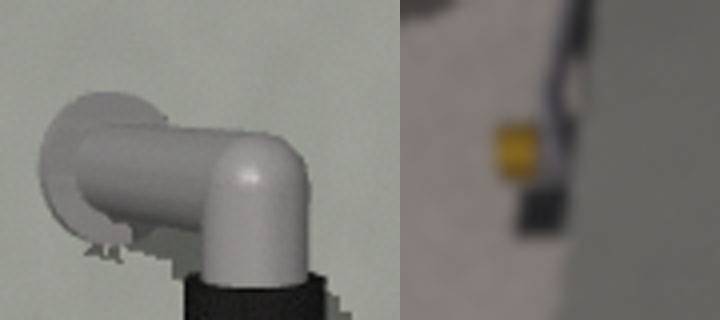

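The pointer now sits beside the clamp, with lid and clamp both at about 0.60 rad within roughly 0.02. The arm is still and the grip is 49 N.

```bash
python3 -c "
from bench import r
print(r.hand_in())"
```

```text
the job is handed in; nothing more can be done
None
```

I handed the job in at about 23 s: the three offcuts went into the bin with the lid shut, and the fingers still hold the lid at about 0.60 rad, which I measured to be within about 0.02 rad of the index clamp; no verdict came back.

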